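Roll the steel tube to the chalk line

ROBOT

A 6-joint arm with a two-finger parallel gripper is mounted at the origin on the work surface. World frame = base frame: x ahead of the robot, y to its left, z up, the work surface at z = 0. Lengths are in m, angles in rad, forces in N, time in s.
With the tool pointing down it reaches from about 0.3 to 0.775 m from the base axis. Payload 14.6 kg.
Tool frame: the origin (TCP) lies at the very end of the fingers, on their centre line; the grasp point (between the pads) lies 19 mm behind it; y points along the fingers, x is the direction in which the jaws open and shut, and the axes are right-handed (so a half turn about y gives the same grasp; the last joint's range is limited). The gripper opens to 94 mm and grips with 3 to 60 N. Pads are 16 mm wide; open, the fingers measure 119 mm over their backs; the gripper's body (75 mm by 177 mm) begins 78 mm behind the grasp point.
Start: joints at [1.164, 0.3, 1.521, -0, 1.321, -0.067], TCP at [0.183, 0.519, 0.179] pointing down, gripper open.
Joint ranges: [-3.03, 3.03], [-0.79, 2.21], [0.23, 2.52], [-1.04, 4.18], [0, 3.07], [-2.55, 2.55]. Speed limits (rad/s): [2.22, 2.22, 2.57, 3.14, 3.14, 3.14].

INTERFACE

Orientations are given as [roll, pitch, yaw] about the fixed x, y, z axes, in that order (R = Rz(yaw) Ry(pitch) Rx(roll)).
In Python, from station import get_obs, cams, hand_in gives the robot as it stands. The module is installed in compiled form; this text tells all that it offers.
- The arm moves only by the tool step_arm, never from a script. Its argument "plan" is a list of rows, each an object with "grip": the closure, from -1 (fully open) to 1 (shut), so that 0 is half open; "slide": the shift along the tool's x, y, z in m, a list of three; "spin": the turn about the tool's y in degrees. A call has 1 to 20 rows; each row shifts and turns the commanded pose from where the row before left it, along the tool's axes as they then stand; what a row does not reach is not made up. A row lasts 1/12 s, in which the tool goes at most 41.7 mm and 7.16 degrees, less where a joint would pass 70% of its speed; a pose out of reach is approached as far as the arm can. A call is refused whole if a number of a shift passes 0.0417 or a number of a turn 7.16, either way. A call with a gripper value outside its range is refused whole. The fingers move at their own pace and stop on an object; "force" is the grip in N (left out, the last holds). Time passes only in rows, so rows that do not move let the fingers close. It gives the time, the measured TCP pose, the force and the opening at its end, in the units of the state.
- get_obs(): the state, without advancing time (a new reading comes with each control period).
- cams.camera(name): name is "scene" or "top" or "wrist"; returns the picture (480x640x3 uint8, blue, green, red); there is no depth.
- cams.calibration(name): a dict with "K" (3x3 intrinsics, pixels), "k1" (the pictures are not rectified: a ray, as slopes to the right and down, at radius r is drawn at 1 + k1 r^2 times it, then the intrinsics apply), "T" (4x4, takes a point from camera to world coordinates). Camera axes: x right, y up, looking along -z (the intrinsics and any distortion apply to the point x, -y, -z); pixel columns grow to the right and rows downward; lengths in m; the calibration is good to about 2 mm. A picture is of the moment at which its call begins: read the wrist's pose just before it. calibration takes no time and is no camera call; for the wrist camera it gives the pose at the moment of the call.
- hand_in(): hands the job in, once; it reports no verdict.
The state is a dict: "time_s": time; "qpos": joint angles; "joint_vel": joint speeds; "tau": joint torques, N m; "ee_pos": TCP position; "eef_rot": TCP orientation; "force": force on the tool from outside, world axes, zero at the start; "moment": the same for the moment, N m; "grip_width": finger opening in m.
Only numpy, scipy, OpenCV 4.12 (cv2) and the standard library are available. Lean on these libraries where they do the work, as an engineer would, in place of code of your own. Each camera call takes 0.05 s, during which the arm holds its last target.

TASK

At the welding bench, roll the loose grey steel tube across the copper plate to the white chalk line by pushing its side, so that it comes to rest lying along the line and centred over it, ready for tacking. Roll it gently: do not let it roll right across the line to the far side, and do not lift it. Leave the brass tube and the pliers where they are.

Things in the scene. Friction and masses are not known exactly. Their poses are not given: they have to be found in the camera images.
- steel_tube_center (a point): Centre of the loose grey steel tube to roll: 42 mm diameter, 130 mm long, 0.25 kg, black bores, lying on the copper plate roughly parallel to the line, 110 to 200 mm to one side of it (either). x is the tube's axis; y, z turn as it rolls. Its centre is 25 mm above the bench. Rolls freely, slight resistance: let go at 0.05 m/s it rolls on a few mm, at 0.15 m/s several cm.
- brass_tube_center (a point): Centre of the yellow brass tube, the same size as the steel one, lying loose on the plate at the other side of the line, 110 to 200 mm from it. x is its own axis. To be left alone.
- line (a point): Middle of the white chalk line across the copper plate, on its top face, 4 mm above the bench. Line 8 mm wide, 230 mm long, along this x axis; y points across it (the rolling direction, either way), z up. The plate is fixed: 240 mm along x, 460 mm along y, 4 mm thick, line in the middle. A fixed flat steel coupon (60 mm square, 4 mm thick) off its near edge plays no part.
- pliers_joint (a point): Joint of a loose pair of pliers with yellow handles, about 195 mm long, 16 mm high, lying flat on the bench off the plate's far edge (away from the robot), about 165 mm from the plate's middle. x points to the jaws' tip, 73 mm from the joint. To be left alone.
Things that resemble listed ones, but are neither listed nor needed, are in the scene too. Several things look just like the part that bears steel_tube_center: the one meant starts nearest to the robot's base.

How it is judged:
On the way:
1. the steel tube rolls on the plate (turning faster than 0.2 rad/s) while still more than 30 mm from the line (angular speed of steel_tube above 0.2 rad/s and (y of steel_tube_center in the frame of line above 0.03 m or y of steel_tube_center in the frame of line below -0.03 m) and height (world z) of steel_tube_center below 0.031 m), for 0.2 s.
At the end, for the whole second after the job is handed in: The steel tube lies at rest on the plate with its centre within 15 mm of the line across it and within 50 mm of the line's middle along it, its axis within 10 degrees of the line; the brass tube is within 15 mm and the pliers within 20 mm of where they were (y of steel_tube_center in the frame of line between -0.015 and 0.015 m and x of steel_tube_center in the frame of line between -0.05 and 0.05 m and angle between the x axis of steel_tube_center and the x axis of line, either way round below 0.175 rad and height (world z) of steel_tube_center between 0.019 and 0.031 m and linear speed of steel_tube below 0.005 m/s and angular speed of steel_tube below 0.2 rad/s and distance of brass_tube_center from where it was at the start of the episode below 0.015 m and distance of pliers_joint from where it was at the start of the episode below 0.02 m); the robot touches nothing.
It fails at once if the steel tube rolls across the line: its centre passes more than 25 mm beyond, towards the brass tube's side ((y of brass_tube_center in the frame of line above 0.05 m and y of steel_tube_center in the frame of line above 0.025 m) or (y of brass_tube_center in the frame of line below -0.05 m and y of steel_tube_center in the frame of line below -0.025 m)).
It fails at once if the steel tube is lifted more than 10 mm off the plate (height (world z) of steel_tube_center above 0.035 m).
It fails at once if the brass tube is moved by more than 15 mm (distance of brass_tube_center from where it was at the start of the episode above 0.015 m).
It fails at once if the pliers are moved by more than 20 mm (distance of pliers_joint from where it was at the start of the episode above 0.02 m).
It also fails if it takes over 42 s, if anything falls off the work surface, if the arm or the gripper's body presses on something with over 40 N, if the wrist force passes 120 N, or if a joint passes its speed limit or range.

## Working session

There is one attempt and no reset: what is moved stays moved. The work goes in short steps, Python scripts to look and compute and a tool call to move; the robot and the scene stay as the last step left them, time stands still between calls to the robot, and variables do not carry over. Pictures are saved under pics/ and viewed, and the job is handed in when it is done.

Besides the shell and the picture viewer there is one more tool, called after "Call:" as name(argument=value, ...) on one line, values as JSON. step_arm: Moves the arm, as the interface text tells. Its arguments: {"type":"object","properties":{"plan":{"type":"array","items":{"type":"object","properties":{"grip":{"type":"number"},"slide":{"type":"array","items":{"type":"number"}},"spin":{"type":"number"}}}},"force":{"type":"number"}},"required":["plan"]}

```bash
mkdir -p pics; ls; python3 - <<'E'
from station import get_obs,cams
import cv2
o=get_obs()
print({k:(v if not hasattr(v,'round') else v) for k,v in o.items()})
for n in("scene","top"):
    cv2.imwrite(f"pics/{n}0.png",cams.camera(n)); c=cams.calibration(n); print(c)
E
```

```text
pics
{'time_s': 0.0, 'qpos': array([ 1.16437233e+00,  3.00450140e-01,  1.52160042e+00, -8.41277190e-06,
        1.32070987e+00, -6.66053190e-02]), 'joint_vel': array([-0.00024673,  0.0009518 , -0.00027684,  0.00191079,  0.0003695 ,
        0.00049796]), 'tau': array([ 6.75143256e-04, -5.31804836e+01, -3.52735126e+01,  7.08563067e-02,
        2.44116521e-02, -6.48323976e-05]), 'ee_pos': array([0.18321084, 0.51826476, 0.17808967]), 'eef_rot': array([-1.57072673e+00,  1.16572900e-03,  1.23097978e+00]), 'force': array([0.12661727, 0.97295366, 0.15617528]), 'moment': array([ 8.13918996e-05, -2.92973781e-02,  6.71863257e-03]), 'grip_width': 0.09398867751450628}
{'K': array([[524.92451207,   0.        , 328.4562646 ],
       [  0.        , 524.92451207, 247.53166543],
       [  0.        ,   0.        ,   1.        ]]), 'k1': -0.1077024470118677, 'T': array([[ 0.71921307, -0.55218768,  0.42168867,  1.11445862],
       [ 0.69458973,  0.58599034, -0.41732533, -0.46862673],
       [-0.01666358,  0.59304645,  0.8049958 ,  0.92846927],
       [ 0.        ,  0.        ,  0.        ,  1.        ]])}
{'K': array([[587.63536618,   0.        , 334.11337449],
       [  0.        , 587.63536618, 234.55183209],
       [  0.        ,   0.        ,   1.        ]]), 'k1': -0.021309105489258344, 'T': array([[-0.00116178,  0.97740563, -0.21136905,  0.43781424],
       [-0.99997804, -0.00251456, -0.00613139, -0.02434694],
       [-0.00652435,  0.21135729,  0.97738709,  1.0886381 ],
       [ 0.        ,  0.        ,  0.        ,  1.        ]])}
```

View pics/top0.png

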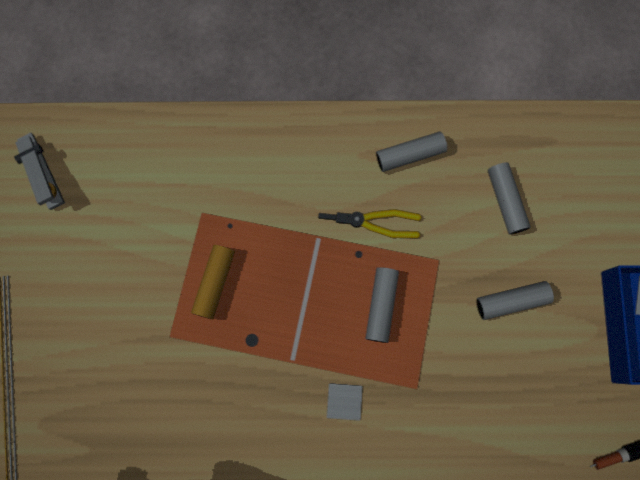

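View pics/scene0.png

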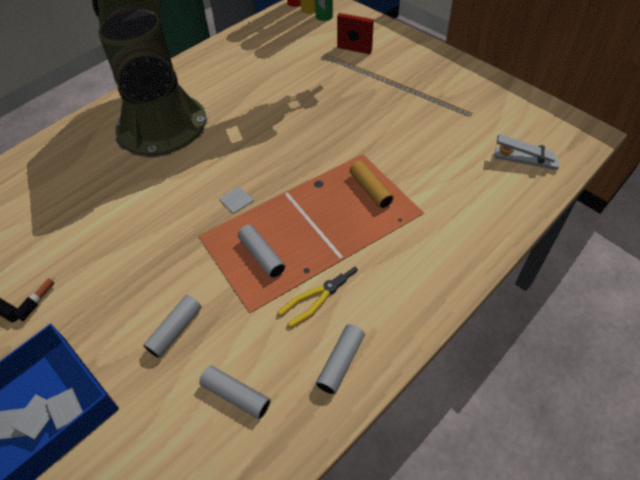

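The top view has four grey tubes: A (382,304) on the copper plate, B (515,300), C (508,198) and D (412,151) on bare wood. A fits the description: it is on the plate, opposite the brass tube (214,282). I'll measure it and confirm it in a crop.

```bash
cat > h.py <<'E'
import numpy as np,cv2
def cal(cams,n):
    return cams.calibration(n)
def pix2w(c,uv,z):
    uv=np.atleast_2d(np.array(uv,float)); K=c['K'];
    d=(uv-[K[0,2],K[1,2]])/[K[0,0],K[1,1]]
    s=d.copy()
    for _ in range(20): s=d/(1+c['k1']*(s**2).sum(1,keepdims=True))
    r=np.c_[s[:,0],-s[:,1],-np.ones(len(s))]@c['T'][:3,:3].T
    o=c['T'][:3,3]; t=(z-o[2])/r[:,2]
    return o+r*t[:,None]
def w2pix(c,P):
    p=(np.atleast_2d(P)-c['T'][:3,3])@c['T'][:3,:3]
    s=np.c_[p[:,0]/-p[:,2],-p[:,1]/-p[:,2]]
    s=s*(1+c['k1']*(s**2).sum(1,keepdims=True))
    K=c['K']; return s*[K[0,0],K[1,1]]+[K[0,2],K[1,2]]
E
python3 - <<'E'
from station import cams
from h import *
im=cv2.imread('pics/top0.png'); c=cams.calibration('top')
hsv=cv2.cvtColor(im,cv2.COLOR_BGR2HSV)
def blobs(m,lo):
    n,l,s,ce=cv2.connectedComponentsWithStats(m)
    out=[]
    for i in range(1,n):
        if s[i,4]>lo:
            ys,xs=np.where(l==i); r=cv2.minAreaRect(np.c_[xs,ys].astype(np.float32)); out.append((ce[i].round(1),s[i,4],r,(l==i)))
    return out
def axis(r):
    b=cv2.boxPoints(r); e=[(b[i]+b[(i+1)%4])/2 for i in range(4)]
    L=[np.linalg.norm(b[(i+1)%4]-b[i]) for i in range(4)]
    k=0 if L[0]<L[1] else 1
    return e[k],e[k+2]
roi=np.zeros(im.shape[:2],np.uint8); roi[195:395,165:445]=255
grey=((hsv[...,1]<60)&(hsv[...,2]>70)).astype(np.uint8)*roi
grey=cv2.morphologyEx(grey,cv2.MORPH_OPEN,np.ones((2,2)))
for ce,a,r,m in blobs(grey,200):
    p,q=axis(r)
    for z in(.004,.025):
        W=pix2w(c,[p,q],z); d=W[1]-W[0]
        print(ce,a,r[1],z,W.mean(0).round(4),'len',np.linalg.norm(d).round(4),'ang',np.degrees(np.arctan2(d[1],d[0])).round(2))
w=(hsv[...,0]>15)&(hsv[...,0]<35)&(hsv[...,1]>120);w=w.astype(np.uint8)*roi
w[:, :185]=0; w[:,245:]=0
for ce,a,r,m in blobs(cv2.erode(w,np.ones((2,2))),300):
    p,q=axis(r);W=pix2w(c,[p,q],.025);d=W[1]-W[0];print('brass',ce,a,r[1],W.mean(0).round(4),np.linalg.norm(d),np.degrees(np.arctan2(d[1],d[0])))
print('joint',pix2w(c,[357,219],.012).round(3))
print('corners',pix2w(c,[[203,212],[439,261],[418,388],[170,337]],.004).round(4))
s=cv2.imread('pics/scene0.png')
a=cv2.resize(im[230:400,160:450],None,fx=2.7,fy=2.7,interpolation=2); cv2.imwrite('pics/crop1.png',a)
E
```

```text
[306.1 299.9] 536 (4.427595138549805, 123.97265625) 0.004 [0.552  0.0338 0.004 ] len 0.2284 ang 168.29
[306.1 299.9] 536 (4.427595138549805, 123.97265625) 0.025 [0.5498 0.0327 0.025 ] len 0.224 ang 168.29
[381.5 304.5] 1338 (19.526338577270508, 72.86953735351562) 0.004 [ 0.541 -0.104  0.004] len 0.1343 ang 169.05
[381.5 304.5] 1338 (19.526338577270508, 72.86953735351562) 0.025 [ 0.539  -0.1025  0.025 ] len 0.1317 ang 169.05
[345.  390.2] 358 (11.0, 34.0) 0.004 [ 0.3887 -0.0385  0.004 ] len 0.0608 ang 89.94
[345.  390.2] 358 (11.0, 34.0) 0.025 [ 0.3897 -0.0382  0.025 ] len 0.0596 ang 89.94
brass [213. 282.] 1508 (21.503490447998047, 71.78370666503906) [0.5807 0.2026 0.025 ] 0.13013468431300906 163.78179593680497
joint [[ 0.701 -0.061  0.012]]
corners [[ 0.7171  0.2327  0.004 ]
 [ 0.6213 -0.2136  0.004 ]
 [ 0.3911 -0.1673  0.004 ]
 [ 0.4816  0.2826  0.004 ]]
```

View pics/crop1.png

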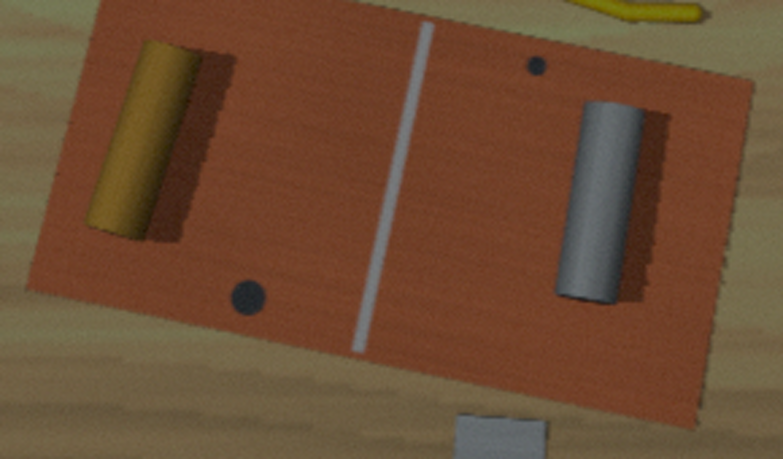

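The crop confirms A: grey, lying whole on the plate, with the line at crop x≈395 and brass on the other side. The grey mask lost part of its shaded side, so I'll fit a silhouette in both views.

```bash
cat > fit.py <<'E'
from h import *
from scipy.optimize import minimize
def fit(ims,cs,x0,R=.021,L=.13,z=.025):
    ms=[]
    for im,c in zip(ims,cs):
        b=im.astype(float); m=(b[...,2]<1.45*b[...,0]+8).astype(np.uint8)  # not red/wood
        r=np.zeros_like(m); cv2.circle(r,tuple(int(v) for v in w2pix(c,[x0[0],x0[1],z])[0]),70,1,-1)
        m=cv2.morphologyEx(m*r,cv2.MORPH_OPEN,np.ones((3,3)))
        n,l,s,ce=cv2.connectedComponentsWithStats(m)
        ctr=w2pix(c,[x0[0],x0[1],z])[0]
        k=1+np.argmax(s[1:,4]); ms.append((l==k).astype(np.uint8))
    t=np.linspace(0,2*np.pi,40)
    def sil(p,c):
        a=np.array([np.cos(p[2]),np.sin(p[2]),0]);n=np.array([-a[1],a[0],0]);o=np.array([p[0],p[1],z])
        P=np.vstack([o+s*L/2*a+R*(np.outer(np.cos(t),n)+np.outer(np.sin(t),[0,0,1])) for s in(-1,1)])
        h=cv2.convexHull((w2pix(c,P)*16).astype(np.int32)); 
        m=np.zeros((480,640),np.uint8); cv2.fillConvexPoly(m,h,255,lineType=cv2.LINE_AA,shift=4); return m
    def cost(p):
        return sum(np.abs(sil(p,c)/255.-m).sum()/m.sum() for c,m in zip(cs,ms))
    S=np.array([x0,x0+[.008,0,0],x0+[0,.008,0],x0+[0,0,.08]])
    r=minimize(cost,x0,method='Nelder-Mead',options=dict(initial_simplex=S,xatol=1e-5,fatol=1e-5,maxiter=300))
    return r.x,r.fun,[sil(r.x,c) for c in cs],ms
LM=np.array([.552,.0338]);LA=np.radians(-11.7)
def rel(p):
    a=np.array([np.cos(LA),np.sin(LA)]);d=p[:2]-LM
    return d@a,d@[-a[1],a[0]],np.degrees(p[2]-LA)
E
python3 - <<'E'
from station import cams
from fit import *
ims=[cv2.imread(f'pics/{n}0.png') for n in('top','scene')];cs=[cams.calibration(n) for n in('top','scene')]
for sel in([0],[1],[0,1]):
    p,f,si,ms=fit([ims[i] for i in sel],[cs[i] for i in sel],np.array([.539,-.103,-.17])); print(p.round(4),np.degrees(p[2]),f,[m.sum() for m in ms],np.round(rel(p),4))
# line in scene
p=pix2w(cs[1],[[287,194],[340,257]],.004);print('line scene',p.round(4),p.mean(0))
o=[]
for im,s,c,q in zip(ims,si,cs,((382,304),(261,250))):
    k,_=cv2.findContours((s>127).astype(np.uint8),0,1); im=im.copy();cv2.drawContours(im,k,-1,(0,255,0),1)
    o.append(cv2.resize(im[q[1]-60:q[1]+60,q[0]-60:q[0]+60],None,fx=3.2,fy=3.2))
cv2.imwrite('pics/fit1.png',np.hstack(o))
E
```

```text
[ 0.5381 -0.1037 -0.1681] -9.629673843865405 0.09040114283081035 [np.uint64(1702)] [ 0.0143 -0.1375  2.0703]
[ 0.5383 -0.1045 -0.1709] -9.794652181934492 0.11390974829648172 [np.uint64(1128)] [ 0.0146 -0.1382  1.9053]
[ 0.5382 -0.1042 -0.1756] -10.063942360370028 0.2069472448995766 [np.uint64(1702), np.uint64(1128)] [ 0.0145 -0.1379  1.6361]
line scene [[0.4489 0.0567 0.004 ]
 [0.666  0.0095 0.004 ]] [0.55740988 0.03307133 0.004     ]
```

View pics/fit1.png

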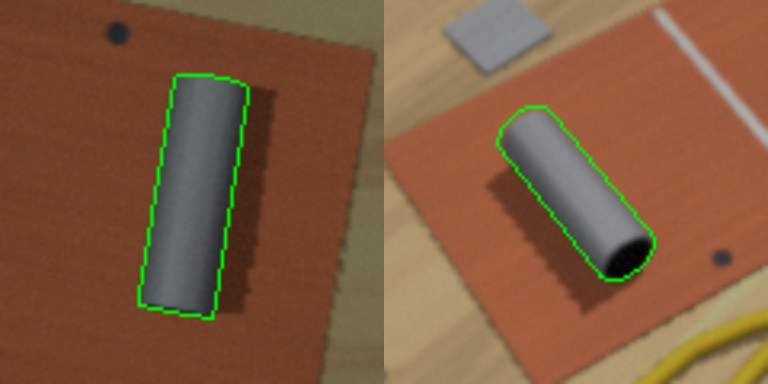

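Both views agree to 1 mm: the tube is 138 mm from the line (y negative), 14 mm along it and about 2° off. I'll push with the open fingers spread along the tube axis, so that two contacts keep it square. First I turn the tool, then traverse high up to behind the tube.

Call:
step_arm(plan=[{"spin":6.85,"grip":-1},{"spin":6.85,"grip":-1},{"spin":6.85,"grip":-1},{"spin":6.85,"grip":-1},{"spin":6.85,"grip":-1},{"spin":6.85,"grip":-1},{"spin":6.85,"grip":-1},{"spin":6.85,"grip":-1},{"spin":6.85,"grip":-1},{"spin":6.85,"grip":-1},{"spin":6.85,"grip":-1},{"spin":6.85,"grip":-1},{"grip":-1}])

```text
schema error: expected keys grip, slide, spin
```

Call:
step_arm(plan=[{"slide":[0.024,0,-0.031],"grip":-1},{"slide":[0.024,0,-0.031],"grip":-1},{"slide":[0.024,0,-0.031],"grip":-1},{"slide":[0.024,0,-0.031],"grip":-1},{"slide":[0.024,0,-0.031],"grip":-1},{"slide":[0.024,0,-0.031],"grip":-1},{"slide":[0.024,0,-0.031],"grip":-1},{"slide":[0.024,0,-0.031],"grip":-1},{"slide":[0.024,0,-0.031],"grip":-1},{"slide":[0.024,0,-0.031],"grip":-1},{"slide":[0.024,0,-0.031],"grip":-1},{"slide":[0.024,0,-0.031],"grip":-1},{"slide":[0.024,0,-0.031],"grip":-1},{"slide":[0.024,0,-0.031],"grip":-1},{"slide":[0.024,0,-0.031],"grip":-1},{"slide":[0.024,0,-0.031],"grip":-1},{"slide":[0.024,0,-0.031],"grip":-1},{"slide":[0.024,0,-0.031],"grip":-1},{"slide":[0.024,0,-0.031],"grip":-1},{"grip":-1}])

```text
schema error: expected keys grip, slide, spin
```

Every row needs all three keys.

Call:
step_arm(plan=[{"slide":[0,0,0],"spin":6.85,"grip":-1},{"slide":[0,0,0],"spin":6.85,"grip":-1},{"slide":[0,0,0],"spin":6.85,"grip":-1},{"slide":[0,0,0],"spin":6.85,"grip":-1},{"slide":[0,0,0],"spin":6.85,"grip":-1},{"slide":[0,0,0],"spin":6.85,"grip":-1},{"slide":[0,0,0],"spin":6.85,"grip":-1},{"slide":[0,0,0],"spin":6.85,"grip":-1},{"slide":[0,0,0],"spin":6.85,"grip":-1},{"slide":[0,0,0],"spin":6.85,"grip":-1},{"slide":[0,0,0],"spin":6.85,"grip":-1},{"slide":[0,0,0],"spin":6.85,"grip":-1},{"slide":[0,0,0],"spin":0,"grip":-1}])

```text
time_s: 1.18
ee_pos: [0.1832, 0.5184, 0.1783]
eef_rot: [-1.571, 0.0, -0.209]
force: [0.4, -0.4, -0.2]
grip_width: 0.0942
```

Call:
step_arm(plan=[{"slide":[0.024,0,-0.031],"spin":0,"grip":-1},{"slide":[0.024,0,-0.031],"spin":0,"grip":-1},{"slide":[0.024,0,-0.031],"spin":0,"grip":-1},{"slide":[0.024,0,-0.031],"spin":0,"grip":-1},{"slide":[0.024,0,-0.031],"spin":0,"grip":-1},{"slide":[0.024,0,-0.031],"spin":0,"grip":-1},{"slide":[0.024,0,-0.031],"spin":0,"grip":-1},{"slide":[0.024,0,-0.031],"spin":0,"grip":-1},{"slide":[0.024,0,-0.031],"spin":0,"grip":-1},{"slide":[0.024,0,-0.031],"spin":0,"grip":-1},{"slide":[0.024,0,-0.031],"spin":0,"grip":-1},{"slide":[0.024,0,-0.031],"spin":0,"grip":-1},{"slide":[0.024,0,-0.031],"spin":0,"grip":-1},{"slide":[0.024,0,-0.031],"spin":0,"grip":-1},{"slide":[0.024,0,-0.031],"spin":0,"grip":-1},{"slide":[0.024,0,-0.031],"spin":0,"grip":-1},{"slide":[0.024,0,-0.031],"spin":0,"grip":-1},{"slide":[0.024,0,-0.031],"spin":0,"grip":-1},{"slide":[0.024,0,-0.031],"spin":0,"grip":-1},{"slide":[0,0,0],"spin":0,"grip":-1}])

```text
time_s: 2.85
ee_pos: [0.512, -0.1553, 0.1776]
eef_rot: [-1.571, 0.001, -0.203]
force: [0.2, 0.7, -0.3]
grip_width: 0.0939
```

Call:
step_arm(plan=[{"slide":[0.015,0,-0.02],"spin":0,"grip":-1},{"slide":[0,0,0],"spin":0,"grip":-1},{"slide":[0,0.03,0],"spin":0,"grip":-1},{"slide":[0,0.03,0],"spin":0,"grip":-1},{"slide":[0,0.03,0],"spin":0,"grip":-1},{"slide":[0,0.03,0],"spin":0,"grip":-1},{"slide":[0,0.02,0],"spin":0,"grip":-1},{"slide":[0,0.015,0],"spin":0,"grip":-1},{"slide":[0,0.008,0],"spin":0,"grip":-1},{"slide":[0,0,0],"spin":0,"grip":-1}])

```text
time_s: 3.68
ee_pos: [0.5205, -0.1723, 0.0143]
eef_rot: [-1.57, 0.003, -0.201]
force: [-0.1, -0.5, 0.2]
grip_width: 0.0942
```

```bash
python3 - <<'E'
from station import cams,get_obs
from fit import *
print(get_obs()['ee_pos'].round(4))
im=cams.camera('top');im2=cams.camera('scene')
cv2.imwrite('pics/s2.png',np.hstack([cv2.resize(im[200:400,230:480],(400,320)),cv2.resize(im2[150:350,170:420],(400,320))]))
E
```

```text
[ 0.5205 -0.1723  0.0143]
```

View pics/s2.png

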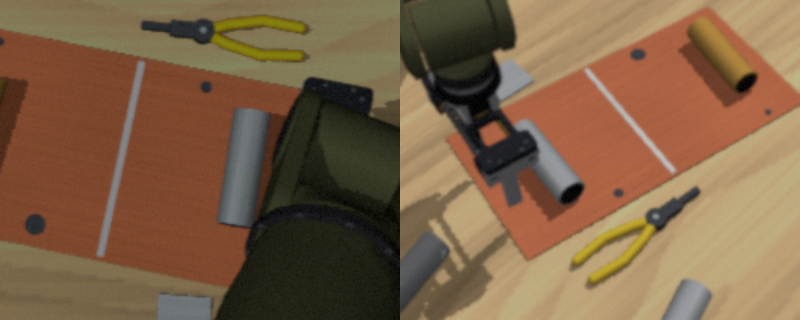

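The fingers stand clear behind the tube, spread along its axis. I'll approach and push gently for the first part.

Call:
step_arm(plan=[{"slide":[0,0,0.01],"spin":0,"grip":-1},{"slide":[0,0,0.01],"spin":0,"grip":-1},{"slide":[0,0,0.007],"spin":0,"grip":-1},{"slide":[0,0,0.003],"spin":0,"grip":-1},{"slide":[0,0,0.003],"spin":0,"grip":-1},{"slide":[0,0,0.003],"spin":0,"grip":-1},{"slide":[0,0,0.003],"spin":0,"grip":-1},{"slide":[0,0,0.003],"spin":0,"grip":-1},{"slide":[0,0,0.003],"spin":0,"grip":-1},{"slide":[0,0,0.003],"spin":0,"grip":-1},{"slide":[0,0,0.003],"spin":0,"grip":-1},{"slide":[0,0,0.003],"spin":0,"grip":-1},{"slide":[0,0,0.003],"spin":0,"grip":-1},{"slide":[0,0,0.003],"spin":0,"grip":-1},{"slide":[0,0,0.003],"spin":0,"grip":-1},{"slide":[0,0,0.003],"spin":0,"grip":-1},{"slide":[0,0,0.003],"spin":0,"grip":-1},{"slide":[0,0,0.002],"spin":0,"grip":-1},{"slide":[0,0,0.001],"spin":0,"grip":-1},{"slide":[0,0,0],"spin":0,"grip":-1}])

```text
time_s: 5.45
ee_pos: [0.5357, -0.1027, 0.018]
eef_rot: [-1.572, 0.0, -0.203]
force: [-16.1, 0.2, 32.6]
grip_width: 0.0938
```

```bash
cat > look.py <<'E'
import sys
from station import cams,get_obs
from fit import *
n=sys.argv[1];o=get_obs();e=o['ee_pos'];print(e.round(4),'tcp rel',np.round(rel(np.r_[e[:2],o['eef_rot'][2]]),4),o['time_s'])
im=cams.camera('top');im2=cams.camera('scene');cs=[cams.calibration('top'),cams.calibration('scene')]
g=np.array(eval(sys.argv[2]))
p,f,s,ms=fit([im],cs[:1],g);print('top',p.round(4),f,ms[0].sum(),np.round(rel(p),4))
p2,f2,s2,ms2=fit([im2],cs[1:],g);print('scene',p2.round(4),f2,ms2[0].sum(),np.round(rel(p2),4))
o=[]
for im,s in((im,s[0]),(im2,s2[0])):
    k,_=cv2.findContours((s>127).astype(np.uint8),0,1);cv2.drawContours(im,k,-1,(0,255,0),1)
cv2.imwrite(f'pics/{n}.png',np.hstack([cv2.resize(im[200:400,180:430],(400,320)),cv2.resize(im2[150:350,170:420],(400,320))]))
E
python3 look.py s3 '[.542,-.083,-.2]'
```

```text
[ 0.5357 -0.1027  0.018 ] tcp rel [ 0.0118 -0.137   0.0772] 5.45
top [ 0.5386 -0.074  -0.3598] 0.8571616950873917 9576 [ 8.8000e-03 -1.0820e-01 -8.9149e+00]
scene [ 0.5383 -0.0904 -0.2053] 0.6421320112328835 3156 [ 0.0118 -0.1244 -0.0645]
```

View pics/s3.png

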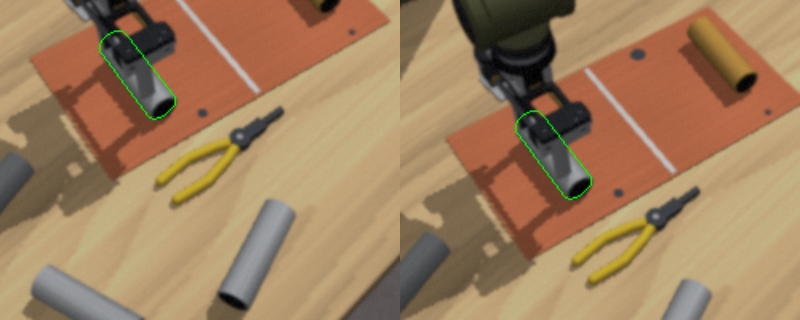

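```bash
sed -i 's/^for im,s in.*/for I_,s in((im,s[0]),(im2,s2[0])):/; s/drawContours(im,k/drawContours(I_,k/' look.py
python3 - <<'E'
from station import cams,get_obs
import cv2,numpy as np
o=get_obs();print(o['force'],o['moment'],o['ee_pos'])
a=cams.camera('scene');b=cams.camera('wrist');t=cams.camera('top')
cv2.imwrite('pics/s4a.png',cv2.resize(a[150:330,190:390],(780,702),interpolation=2)[:600])
cv2.imwrite('pics/s4b.png',b);cv2.imwrite('pics/s4t.png',t)
E
```

```text
[-15.67660855   0.67945874  32.10665847] [0.31185475 3.68218866 0.48257042] [ 0.53577145 -0.10277143  0.01794813]
```

View pics/s4a.png

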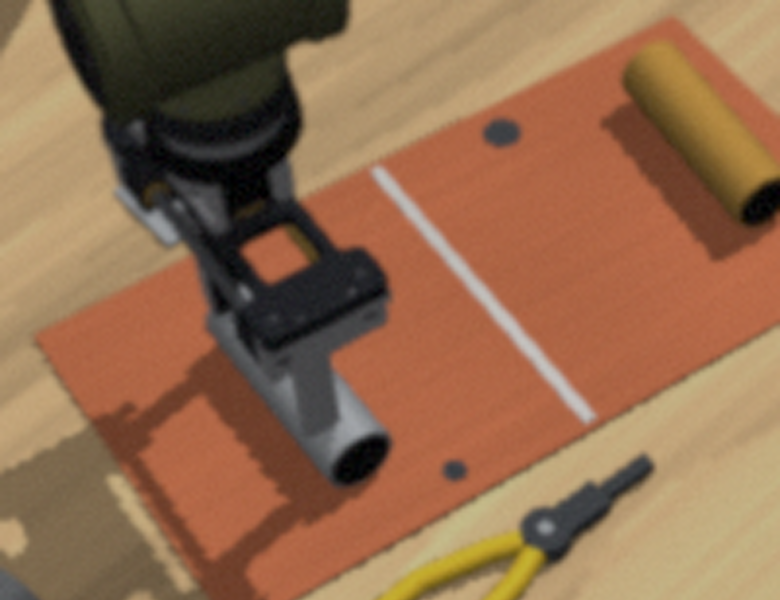

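View pics/s4b.png

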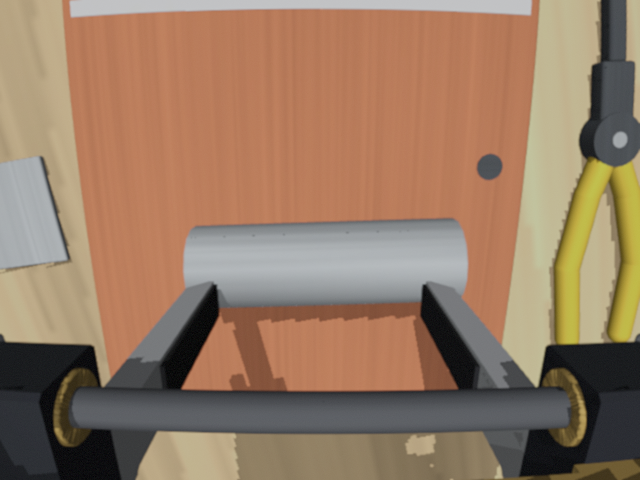

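View pics/s4t.png

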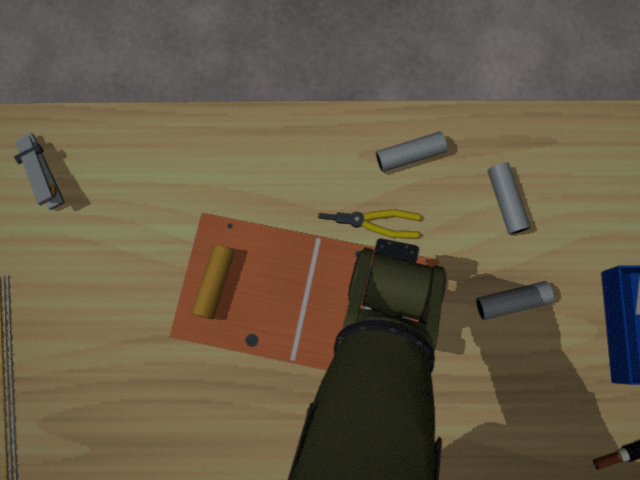

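The tube is touching both fingers (wrist view, y≈300), but I read 32 N upward and the tip has risen 4 mm. The pads look to be gripping the rolling surface. I'll back off a little and check.

Call:
step_arm(plan=[{"slide":[0,0,-0.002],"spin":0,"grip":-1},{"slide":[0,0,-0.004],"spin":0,"grip":-1},{"slide":[0,0,-0.004],"spin":0,"grip":-1},{"slide":[0,0,0],"spin":0,"grip":-1}])

```text
time_s: 6.03
ee_pos: [0.5338, -0.1131, 0.0169]
eef_rot: [-1.572, -0.0, -0.204]
force: [-6.9, -2.5, 15.8]
grip_width: 0.0939
```

```bash
python3 - <<'E'
from station import cams,get_obs
import cv2,numpy as np
o=get_obs();print(o['force'],o['moment'],o['ee_pos'],o['eef_rot'])
a=cams.camera('scene');b=cams.camera('wrist')
cv2.imwrite('pics/s5.png',np.hstack([cv2.resize(a[150:330,190:390],(400,360)),cv2.resize(b,(400,360))]))
E
```

```text
[-6.910439   -2.45648949 15.76767552] [-0.25203949  2.00775052  0.21666035] [ 0.53382441 -0.11314324  0.01685122] [-1.57153173e+00 -1.81777582e-04 -2.03753048e-01]
```

View pics/s5.png

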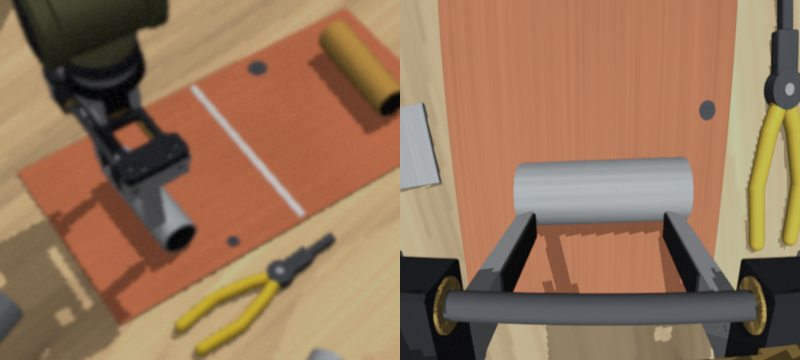

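The tube is clear of the fingers and the upward force persists (16 N), so it isn't the tube. I'll lift a few mm to see whether it is real contact.

Call:
step_arm(plan=[{"slide":[0,-0.003,0],"spin":0,"grip":-1},{"slide":[0,-0.003,0],"spin":0,"grip":-1},{"slide":[0,0,0],"spin":0,"grip":-1}])

```text
time_s: 6.38
ee_pos: [0.5343, -0.1124, 0.0222]
eef_rot: [-1.571, -0.001, -0.204]
force: [0.6, 0.4, -0.0]
grip_width: 0.0941
```

```bash
python3 - <<'E'
from station import cams,get_obs
from h import *
o=get_obs();print(o['force'],o['moment'],o['ee_pos'],o['qpos'])
b=cams.camera('wrist');cv2.imwrite('pics/s6.png',b)
s=cams.camera('scene');cv2.imwrite('pics/s6s.png',cv2.resize(s[120:300,150:350],(660,594)))
c=cams.calibration('wrist');print(c['T'].round(3))
print(w2pix(c,o['ee_pos']))
E
```

```text
[ 0.62221106  0.4380554  -0.02721073] [-0.09359602  0.06373088 -0.0239975 ] [ 0.53425685 -0.11235895  0.02216275] [-2.74419439e-01  4.71384014e-01  1.67966051e+00  9.04620247e-05
  9.89730343e-01 -7.08340383e-02]
[[ 0.979  0.194  0.054  0.549]
 [-0.202  0.945  0.259 -0.038]
 [-0.001 -0.265  0.964  0.227]
 [ 0.     0.     0.     1.   ]]
[[320.6454839  278.74878741]]
```

View pics/s6.png

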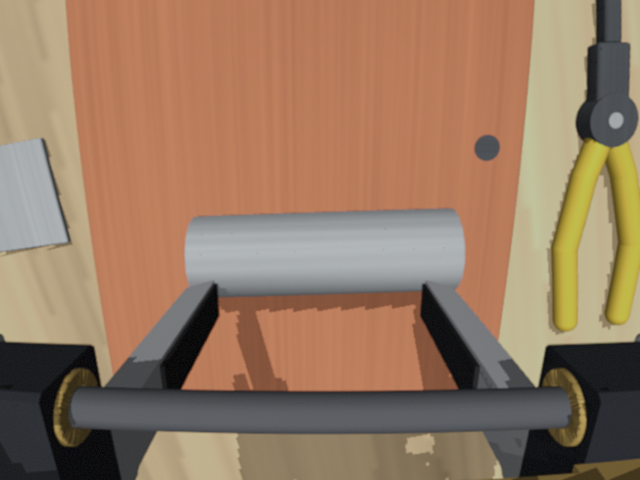

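View pics/s6s.png

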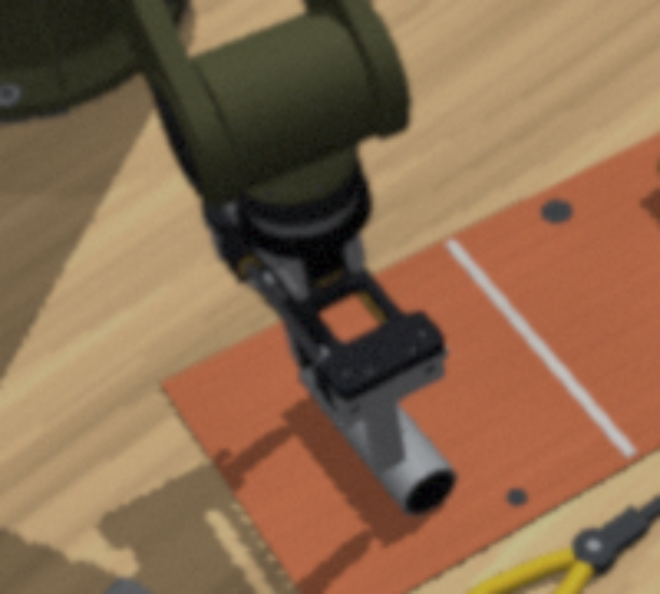

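```bash
cat > wfit.py <<'E'
from fit import *
from scipy.optimize import least_squares
def wfit(c,top,bot,x0,z=.025,R=.021):
    # top,bot: pixel points on the silhouette edges; tangent-ray distance to axis = R
    def ray(uv):
        a=pix2w(c,uv,0.);o=c['T'][:3,3];d=a-o;return o,d/np.linalg.norm(d,axis=1)[:,None]
    def res(p):
        a=np.array([np.cos(p[2]),np.sin(p[2]),0]);q=np.array([p[0],p[1],p[3] if len(p)>3 else z]);out=[]
        q=np.array([.54,p[0],p[2] if len(p)>2 else z]);a=np.array([np.cos(p[1]),np.sin(p[1]),0])
        for uv,s in((top,1),(bot,-1)):
            o,d=ray(uv)
            for di in d:
                m=np.cross(a,di);m/=np.linalg.norm(m);out.append((o-q)@m-(s*R))
        return out
    best=None
    for sg in(1,-1):
        r=least_squares(lambda p:np.array(res(p)) if sg==1 else np.array(res(p))+np.r_[2*R*np.ones(len(top)),-2*R*np.ones(len(bot))],x0)
        if best is None or r.cost<best.cost:best=r
    return best
E
python3 - <<'E'
from wfit import *
from station import cams,get_obs
c=cams.calibration('wrist');o=get_obs()
T=[[190,217.5],[320,213.5],[455,209.5]];B=[[225,296.5],[320,295],[420,291]]
for x0 in([-.09,-.2],[-.09,-.2,.025]):
    r=wfit(c,T,B,x0);print(r.x.round(4),r.cost,np.array(r.fun).round(4))
y,a=r.x[:2]
print('rel',rel(np.array([.54,y,a])),'tcp',rel(np.r_[o['ee_pos'][:2],o['eef_rot'][2]]))
print(pix2w(c,[[187,258],[463,250]],.025))
E
```

```text
Traceback (most recent call last):
  File "wfit.py", line 17, in wfit
    r=least_squares(lambda p:np.array(res(p)) if sg==1 else np.array(res(p))+np.r_[2*R*np.ones(len(top)),-2*R*np.ones(len(bot))],x0)
  File "wfit.py", line 17, in <lambda>
    r=least_squares(lambda p:np.array(res(p)) if sg==1 else np.array(res(p))+np.r_[2*R*np.ones(len(top)),-2*R*np.ones(len(bot))],x0)
                                      ~~~^^^
  File "wfit.py", line 8, in res
    a=np.array([np.cos(p[2]),np.sin(p[2]),0]);q=np.array([p[0],p[1],p[3] if len(p)>3 else z]);out=[]
                       ~^^^
IndexError: index 2 is out of bounds for axis 0 with size 2
```

```bash
sed -i '/p\[3\] if len(p)>3/d' wfit.py; sed -i 's/def res(p):/def res(p):\n        out=[]/' wfit.py
cat > w1.py <<'E'
from wfit import *
from station import cams,get_obs
c=cams.calibration('wrist');o=get_obs()
T=[[190,217.5],[320,213.5],[455,209.5]];B=[[225,296.5],[320,295],[420,291]]
for x0 in([-.09,-.2],[-.09,-.2,.025]):
    r=wfit(c,T,B,x0);print(r.x.round(4),r.cost,np.array(r.fun).round(4))
    y,a=r.x[:2]
    print('rel',rel(np.array([.54,y,a])),'tcp',rel(np.r_[o['ee_pos'][:2],o['eef_rot'][2]]))
print(pix2w(c,[[187,258],[463,250]],.025))
E
python3 w1.py
```

```text
[-0.0987 -0.1725] 1.3024096340425344e-06 [-0.0006 -0.0007 -0.0006  0.0008  0.0004  0.0008]
rel (np.float64(0.015119814263285701), np.float64(-0.13218612621588396), np.float64(1.8137119174881573)) tcp (np.float64(0.011997061307426529), np.float64(-0.1467237239662638), np.float64(0.03387354745225177))
[-0.1007 -0.1724  0.0186] 7.727865953393259e-08 [ 0.     -0.0001  0.      0.0002 -0.0003  0.0001]
rel (np.float64(0.015514862251871262), np.float64(-0.13409374079811476), np.float64(1.823157254105393)) tcp (np.float64(0.011997061307426529), np.float64(-0.1467237239662638), np.float64(0.03387354745225177))
[[ 0.46978217 -0.08668244  0.025     ]
 [ 0.60853463 -0.11090056  0.025     ]]
```

```bash
cat > ov.py <<'E'
from fit import *
from station import cams,get_obs
def ov(tubes,name):
    o=get_obs();e=o['ee_pos'];ya=o['eef_rot'][2]
    a=np.array([np.cos(ya),np.sin(ya),0]);n=np.array([-a[1],a[0],0]);zz=np.array([0,0,1.])
    outs=[]
    for cn,sl in(('wrist',None),('scene',(140,290,210,360))):
        im=cams.camera(cn);c=cams.calibration(cn)
        f=3 if sl else 1
        if sl: im=cv2.resize(im[sl[0]:sl[1],sl[2]:sl[3]],None,fx=4,fy=4,interpolation=2);F=lambda P:((w2pix(c,P)-[sl[2],sl[0]])*4).astype(int)
        else: im=cv2.resize(im[150:400,150:550],None,fx=1.5,fy=1.5);F=lambda P:((w2pix(c,P)-[150,150])*1.5).astype(int)
        for s in(-1,1):
            P=np.array([e+s*.0532*a+i*.006*a+j*.008*n+k*zz for k in(0,.05) for i,j in((-1,-1),(1,-1),(1,1),(-1,1))])
            q=F(P); cv2.polylines(im,[q[:4].reshape(-1,1,2).astype(np.int32)],True,(255,0,255),1)
            for i in range(4): cv2.line(im,tuple(map(int,q[i])),tuple(map(int,q[i+4])),(255,0,255),1)
        t=np.linspace(0,2*np.pi,40)
        for p,col in zip(tubes,((0,255,0),(255,255,0))):
            A=np.array([np.cos(p[2]),np.sin(p[2]),0]);N=np.array([-A[1],A[0],0])
            P=np.vstack([np.array([p[0],p[1],.025])+s*.065*A+.021*(np.outer(np.cos(t),N)+np.outer(np.sin(t),zz)) for s in(-1,1)])
            q=F(P);cv2.polylines(im,[cv2.convexHull(q.astype(np.int32))],True,col,1)
        cv2.imwrite(f'pics/{name}_{cn}.png',im)
if __name__=='__main__': ov([[.5388,-.0985,-.172]],'ov1')
E
python3 ov.py
```

```text
(no output)
```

View pics/ov1_wrist.png

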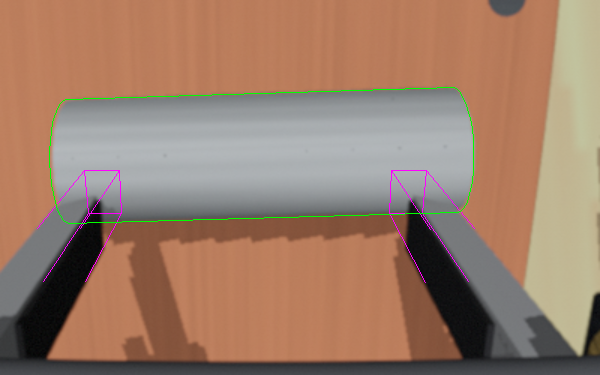

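View pics/ov1_scene.png

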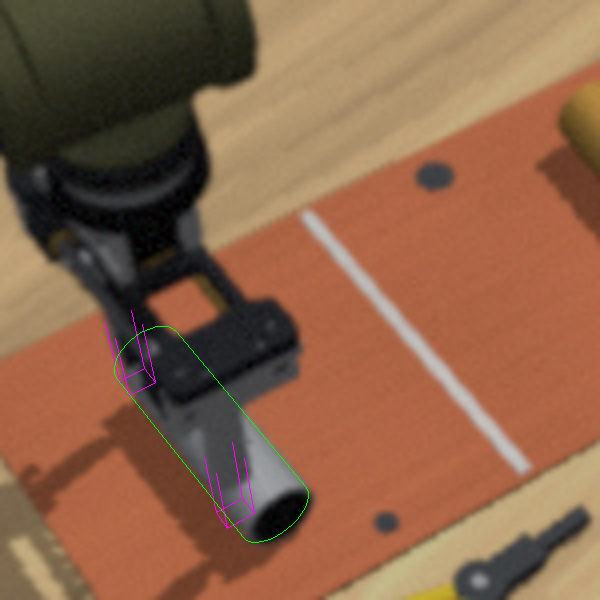

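```bash
python3 - <<'E'
from fit import *
from station import cams
c=cams.calibration('scene');im=cv2.imread('pics/s2.png')[:,400:]
im=cv2.resize(im[60:260,40:240],None,fx=3,fy=3,interpolation=2)
e=np.array([.5205,-.1723,.0143]);ya=-.201;a=np.array([np.cos(ya),np.sin(ya),0]);n=np.array([-a[1],a[0],0])
for dz,col in((0,(255,0,255)),(.02,(0,255,255))):
  for s in(-1,1):
    P=np.array([e+[0,0,dz]+s*.0532*a+i*.006*a+j*.008*n for i,j in((-1,-1),(1,-1),(1,1),(-1,1))])
    q=(((w2pix(c,P)-[170,150])*1.6-[40,60])*3).astype(np.int32);cv2.polylines(im,[q],True,col,1)
cv2.imwrite('pics/s2ov.png',im)
E
```

```text
(no output)
```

View pics/s2ov.png

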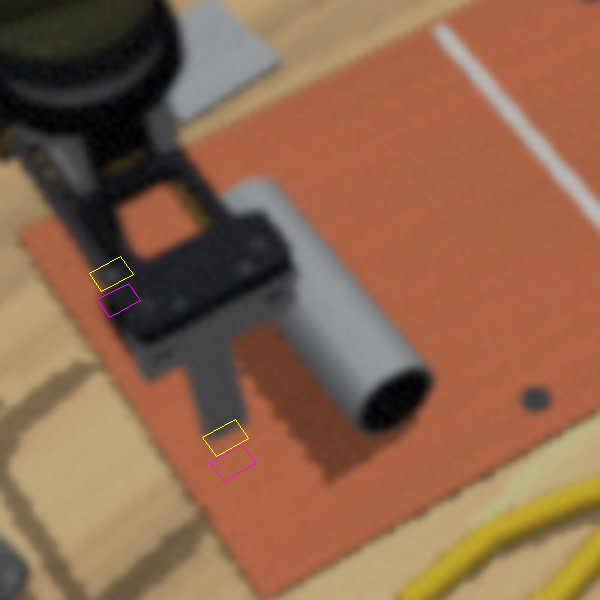

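The overlay settles it. With the gripper open, the fingertips sit about 25 mm above the reported TCP, so they were riding on top of the tube instead of behind it. The tube only moved about 5 mm. I'll lift, retreat, and come down lower, checking the force and picture.

Call:
step_arm(plan=[{"slide":[0,-0.01,0],"spin":0,"grip":-1},{"slide":[0,-0.015,0],"spin":0,"grip":-1},{"slide":[0,0,0],"spin":0,"grip":-1},{"slide":[0,0,-0.02],"spin":0,"grip":-1},{"slide":[0,0,-0.02],"spin":0,"grip":-1},{"slide":[0,0,-0.01],"spin":0,"grip":-1},{"slide":[0,0,0],"spin":0,"grip":-1},{"slide":[0,0.01,0],"spin":0,"grip":-1},{"slide":[0,0.01,0],"spin":0,"grip":-1},{"slide":[0,0.01,0],"spin":0,"grip":-1},{"slide":[0,0.01,0],"spin":0,"grip":-1},{"slide":[0,0.004,0],"spin":0,"grip":-1},{"slide":[0,0,0],"spin":0,"grip":-1}])

```text
time_s: 7.67
ee_pos: [0.5232, -0.1608, 0.0011]
eef_rot: [-1.57, 0.002, -0.203]
force: [-1.0, 0.7, -0.0]
grip_width: 0.094
```

```bash
python3 - <<'E'
from ov import *
ov([[.5388,-.0985,-.172]],'ov2')
o=get_obs();print(o['ee_pos'],o['force'],rel(np.r_[o['ee_pos'][:2],o['eef_rot'][2]]))
E
```

```text
[ 0.52391613 -0.16124006  0.0025938 ] [-0.62771739 -0.7084736   0.90161004] (np.float64(0.01205127649043363), np.float64(-0.1966827236319859), np.float64(0.04268571538573267))
```

View pics/ov2_scene.png

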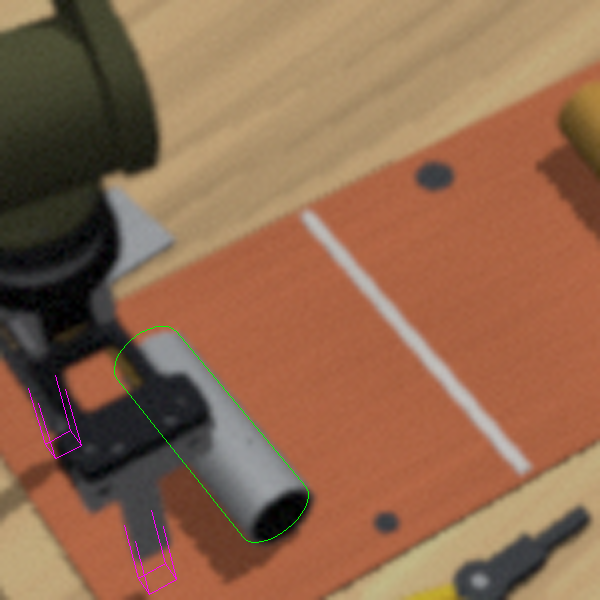

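View pics/ov2_wrist.png

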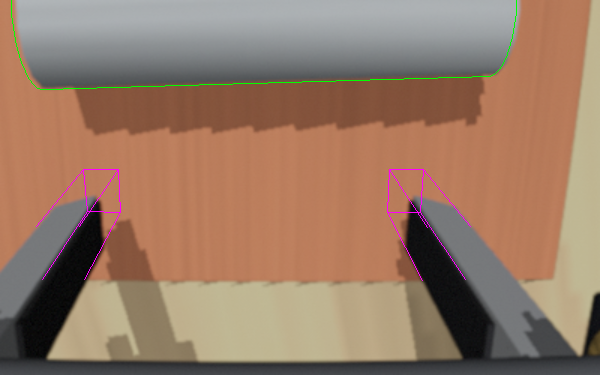

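The tube outline fits (132 mm from the line). The fingertips now sit at about z = 27 mm, still too high, so I'll lower them 13 mm more while they are clear of the tube.

Call:
step_arm(plan=[{"slide":[0,0.005,0],"spin":0,"grip":-1},{"slide":[0,0.004,0],"spin":0,"grip":-1},{"slide":[0,0.004,0],"spin":0,"grip":-1},{"slide":[0,0,0],"spin":0,"grip":-1},{"slide":[0,0,0],"spin":0,"grip":-1}])

```text
time_s: 8.18
ee_pos: [0.5237, -0.1613, -0.0106]
eef_rot: [-1.571, 0.0, -0.204]
force: [0.6, -0.1, 0.4]
grip_width: 0.0938
```

```bash
python3 - <<'E'
from ov import *
ov([[.5388,-.0985,-.172]],'ov3')
o=get_obs();print(o['ee_pos'],o['force'],rel(np.r_[o['ee_pos'][:2],o['eef_rot'][2]]))
E
```

```text
[ 0.52392883 -0.16142036 -0.01022701] [ 0.01759804 -0.27099402 -0.07429354] (np.float64(0.012100280665930016), np.float64(-0.19685670400971178), np.float64(0.030983114963343415))
```

View pics/ov3_scene.png

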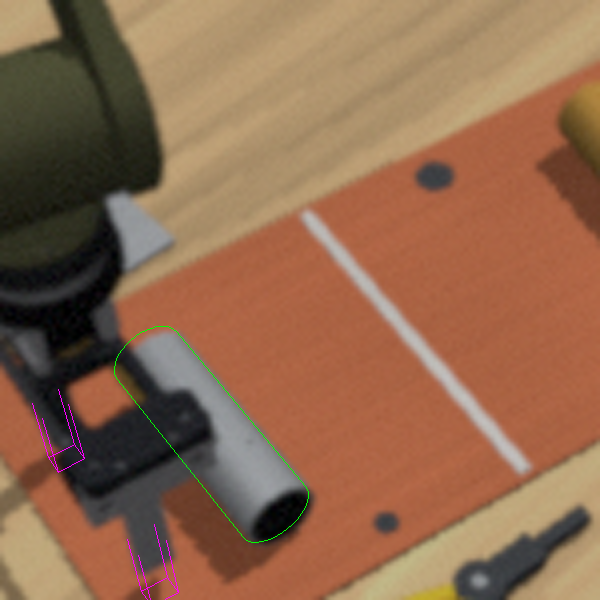

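No contact, and the tips now sit at about 14 mm. The finger knuckles look only about 5 mm above the tube's top, so I'll go up 2 mm, then approach and push slowly.

Call:
step_arm(plan=[{"slide":[0,-0.002,0.01],"spin":0,"grip":-1},{"slide":[0,0,0.01],"spin":0,"grip":-1},{"slide":[0,0,0.006],"spin":0,"grip":-1},{"slide":[0,0,0.003],"spin":0,"grip":-1},{"slide":[0,0,0.003],"spin":0,"grip":-1},{"slide":[0,0,0.003],"spin":0,"grip":-1},{"slide":[0,0,0.003],"spin":0,"grip":-1},{"slide":[0,0,0.003],"spin":0,"grip":-1},{"slide":[0,0,0.003],"spin":0,"grip":-1},{"slide":[0,0,0.002],"spin":0,"grip":-1},{"slide":[0,0,0.001],"spin":0,"grip":-1},{"slide":[0,0,0],"spin":0,"grip":-1}])

```text
time_s: 9.28
ee_pos: [0.5334, -0.1152, -0.0084]
eef_rot: [-1.571, 0.0, -0.204]
force: [-0.0, -0.4, 0.0]
grip_width: 0.094
```

```bash
cat > wl.py <<'E'
import sys
from ov import *
o=get_obs();print(o['ee_pos'].round(4),o['force'].round(1),np.round(rel(np.r_[o['ee_pos'][:2],o['eef_rot'][2]]),4),o['time_s'])
a=cams.camera('wrist');s=cams.camera('scene')
cv2.imwrite(f'pics/{sys.argv[1]}.png',np.hstack([cv2.resize(a,(440,330)),cv2.resize(s[120:300,190:390],(360,330))]));cv2.imwrite(f'pics/{sys.argv[1]}w.png',a)
E
python3 wl.py s7
```

```text
[ 0.5334 -0.1152 -0.0084] [-0.  -0.4  0. ] [ 0.012  -0.1497  0.0355] 9.2833
```

View pics/s7.png

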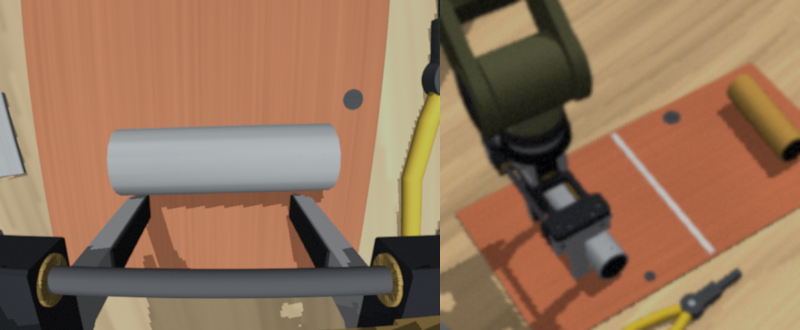

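```bash
cat > wt.py <<'E'
import sys
from wfit import *
from station import cams,get_obs
def tube(im,c,cols=range(235,405,10)):
    T=[];B=[]
    b=im.astype(float);g=((b[...,2]-b[...,0])<35)&(b[...,2]>55)
    for u in cols:
        r=g[60:345,u-1:u+2].mean(1)>.5
        # longest run
        e=np.flatnonzero(np.diff(np.r_[0,r.astype(int),0]));st,en=e[::2],e[1::2]
        k=np.argmax(en-st);T.append([u,st[k]+59.5]);B.append([u,en[k]+59.5])
    T=np.array(T);B=np.array(B)
    r=wfit(c,T,B,[-.09,-.2])
    return r,T,B
if __name__=='__main__':
    o=get_obs();c=cams.calibration('wrist')
    im=cv2.imread(sys.argv[1]) if len(sys.argv)>1 else cams.camera('wrist')
    r,T,B=tube(im,c);print(T[[0,8,-1],1],B[[0,8,-1],1],r.x.round(4),r.cost,np.round(rel(np.array([.54,r.x[0],r.x[1]])),4),'tcp',np.round(rel(np.r_[o['ee_pos'][:2],o['eef_rot'][2]]),4),o['force'].round(1))
E
python3 wt.py pics/s7w.png
```

```text
[185.5 183.5 180.5] [282.5 280.5 278.5] [-0.0827  2.9669] 2.967093291700236e-06 [ 1.190000e-02 -1.166000e-01  1.816885e+02] tcp [ 0.0119 -0.1499  0.0337] [ 0.3 -0.1 -0.1]
```

The tube rolls properly now: it has moved from 132 to 117 mm, about 33 mm ahead of the TCP, with no force. I'll go on to about 35 mm before the line.

Call:
step_arm(plan=[{"slide":[0,0,0.003],"spin":0,"grip":-1},{"slide":[0,0,0.004],"spin":0,"grip":-1},{"slide":[0,0,0.0045],"spin":0,"grip":-1},{"slide":[0,0,0.005],"spin":0,"grip":-1},{"slide":[0,0,0.005],"spin":0,"grip":-1},{"slide":[0,0,0.005],"spin":0,"grip":-1},{"slide":[0,0,0.005],"spin":0,"grip":-1},{"slide":[0,0,0.005],"spin":0,"grip":-1},{"slide":[0,0,0.005],"spin":0,"grip":-1},{"slide":[0,0,0.005],"spin":0,"grip":-1},{"slide":[0,0,0.005],"spin":0,"grip":-1},{"slide":[0,0,0.005],"spin":0,"grip":-1},{"slide":[0,0,0.0045],"spin":0,"grip":-1},{"slide":[0,0,0.004],"spin":0,"grip":-1},{"slide":[0,0,0.004],"spin":0,"grip":-1},{"slide":[0,0,0.003],"spin":0,"grip":-1},{"slide":[0,0,0.002],"spin":0,"grip":-1},{"slide":[0,0,0.001],"spin":0,"grip":-1},{"slide":[0,0,0],"spin":0,"grip":-1},{"slide":[0,0,0],"spin":0,"grip":-1}])

```text
time_s: 11.05
ee_pos: [0.5485, -0.0419, -0.0084]
eef_rot: [-1.571, 0.0, -0.204]
force: [-0.1, -0.4, -0.8]
grip_width: 0.0939
```

```bash
python3 wl.py s8; python3 wt.py pics/s8w.png; python3 wt.py
```

```text
[ 0.5485 -0.0419 -0.0084] [-0.1 -0.4 -0.8] [ 0.0119 -0.0749  0.0307] 11.05
[183.5 181.5 180.5] [281.5 279.5 278.5] [-0.0061 -0.1864] 1.6466730759837001e-06 [-0.0037 -0.0415  1.0214] tcp [ 0.012  -0.075   0.0202] [ 0.2 -0.3 -0.2]
[182.5 181.5 180.5] [280.5 279.5 278.5] [-0.0059  2.9534] 1.7562560372085458e-06 [-3.700000e-03 -4.140000e-02  1.809202e+02] tcp [ 0.012  -0.075   0.0202] [ 0.2 -0.3 -0.2]
```

View pics/s8.png

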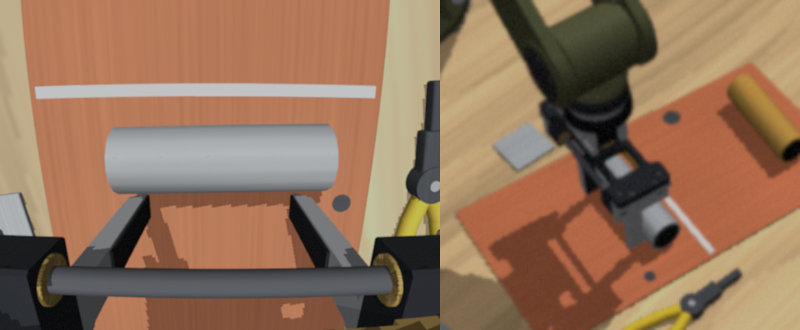

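```bash
python3 - <<'E'
from fit import *
from station import cams
im=cv2.imread('pics/s8w.png').astype(float);c=cams.calibration('wrist')
g=(im[...,0]>120)&(im[...,2]-im[...,0]<50)
P=[]
for u in range(80,520,40):
    v=np.flatnonzero(g[100:160,u])+100
    if len(v)>3: P.append([u,v.mean()])
W=pix2w(c,P,.004)
print([np.round(rel(np.r_[w[:2],0])[1],4) for w in W],np.array(P)[:,1])
E
```

```text
[np.float64(0.0002), np.float64(0.0001), np.float64(-0.0), np.float64(0.0001), np.float64(0.0001), np.float64(0.0003), np.float64(0.0), np.float64(0.0001), np.float64(-0.0), np.float64(0.0002), np.float64(0.0001)] [133.5 132.5 132.  131.  130.5 130.  130.5 130.5 131.  131.  132. ]
```

The wrist camera puts the chalk line within 0.3 mm of my line frame, and the tube is at rest 41 mm short. Final slow push with a tapered stop:

Call:
step_arm(plan=[{"slide":[0,0,0.002],"spin":0,"grip":-1},{"slide":[0,0,0.003],"spin":0,"grip":-1},{"slide":[0,0,0.003],"spin":0,"grip":-1},{"slide":[0,0,0.003],"spin":0,"grip":-1},{"slide":[0,0,0.003],"spin":0,"grip":-1},{"slide":[0,0,0.003],"spin":0,"grip":-1},{"slide":[0,0,0.003],"spin":0,"grip":-1},{"slide":[0,0,0.003],"spin":0,"grip":-1},{"slide":[0,0,0.003],"spin":0,"grip":-1},{"slide":[0,0,0.0025],"spin":0,"grip":-1},{"slide":[0,0,0.002],"spin":0,"grip":-1},{"slide":[0,0,0.002],"spin":0,"grip":-1},{"slide":[0,0,0.002],"spin":0,"grip":-1},{"slide":[0,0,0.0015],"spin":0,"grip":-1},{"slide":[0,0,0.001],"spin":0,"grip":-1},{"slide":[0,0,0.001],"spin":0,"grip":-1},{"slide":[0,0,0],"spin":0,"grip":-1},{"slide":[0,0,0],"spin":0,"grip":-1}])

```text
time_s: 12.7
ee_pos: [0.5562, -0.0047, -0.0084]
eef_rot: [-1.571, 0.0, -0.204]
force: [-0.1, 0.3, -1.0]
grip_width: 0.0939
```

```bash
python3 wl.py s9; python3 wt.py pics/s9w.png; python3 wt.py
```

```text
[ 0.5562 -0.0047 -0.0084] [-0.1  0.3 -1. ] [ 0.0119 -0.0368  0.0328] 12.7
[188.5 187.5 186.5] [286.5 285.5 285.5] [ 0.0301 -0.1933] 1.0923547620911074e-06 [-0.011  -0.006   0.6274] tcp [ 0.0119 -0.0369  0.0296] [-0.9 -1.1  1. ]
[188.5 187.5 186.5] [286.5 285.5 285.5] [ 0.0302 -0.1931] 9.502517861410455e-07 [-0.011 -0.006  0.636] tcp [ 0.0119 -0.0369  0.0296] [-0.9 -1.1  1. ]
```

View pics/s9.png

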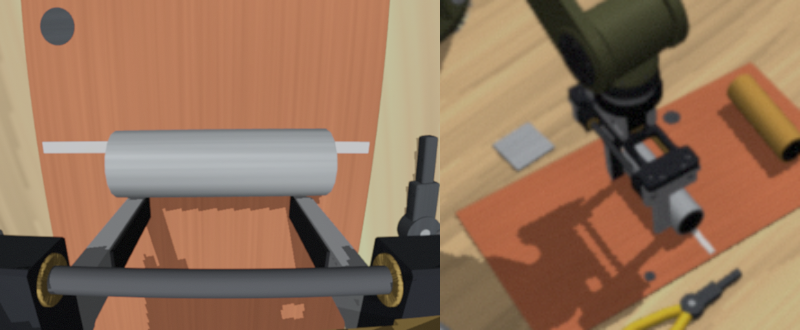

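It is 6 mm short and square to 0.6°. A last 6 mm nudge, then retreat straight back, then up.

Call:
step_arm(plan=[{"slide":[0,0,0.001],"spin":0,"grip":-1},{"slide":[0,0,0.001],"spin":0,"grip":-1},{"slide":[0,0,0.001],"spin":0,"grip":-1},{"slide":[0,0,0.001],"spin":0,"grip":-1},{"slide":[0,0,0.001],"spin":0,"grip":-1},{"slide":[0,0,0.001],"spin":0,"grip":-1},{"slide":[0,0,0],"spin":0,"grip":-1},{"slide":[0,0,0],"spin":0,"grip":-1},{"slide":[0,0,-0.003],"spin":0,"grip":-1},{"slide":[0,0,-0.01],"spin":0,"grip":-1},{"slide":[0,0,-0.015],"spin":0,"grip":-1},{"slide":[0,0,-0.015],"spin":0,"grip":-1},{"slide":[0,0,-0.01],"spin":0,"grip":-1},{"slide":[0,0,0],"spin":0,"grip":-1}])

```text
time_s: 14.02
ee_pos: [0.5463, -0.0527, -0.0083]
eef_rot: [-1.571, 0.0, -0.206]
force: [0.3, -0.5, -0.5]
grip_width: 0.094
```

Call:
step_arm(plan=[{"slide":[0,-0.02,0],"spin":0,"grip":-1},{"slide":[0,-0.03,0],"spin":0,"grip":-1},{"slide":[0,-0.03,0],"spin":0,"grip":-1},{"slide":[0,-0.03,0],"spin":0,"grip":-1},{"slide":[0,-0.02,-0.03],"spin":0,"grip":-1},{"slide":[0,0,-0.03],"spin":0,"grip":-1},{"slide":[0,0,-0.03],"spin":0,"grip":-1},{"slide":[0,0,-0.03],"spin":0,"grip":-1},{"slide":[0,0,-0.03],"spin":0,"grip":-1},{"slide":[0,0,0],"spin":0,"grip":-1},{"slide":[0,0,0],"spin":0,"grip":-1}])

```text
time_s: 14.93
ee_pos: [0.5161, -0.1984, 0.1215]
eef_rot: [-1.571, 0.0, -0.206]
force: [0.6, 0.4, 0.4]
grip_width: 0.0937
```

```bash
python3 look.py s10 '[.55,.03,-.2]'; python3 - <<'E'
from station import cams
import cv2
cv2.imwrite('pics/s10t.png',cams.camera('top'))
E
```

```text
[ 0.5161 -0.1984  0.1215] tcp rel [ 0.0119 -0.2347 -0.0905] 14.9333
top [ 0.5642  0.0338 -0.1933] 0.198605799388899 1938 [0.0119 0.0025 0.6269]
scene [ 0.5647  0.0318 -0.1995] 0.1657634971796938 1168 [0.0128 0.0006 0.2691]
```

View pics/s10.png

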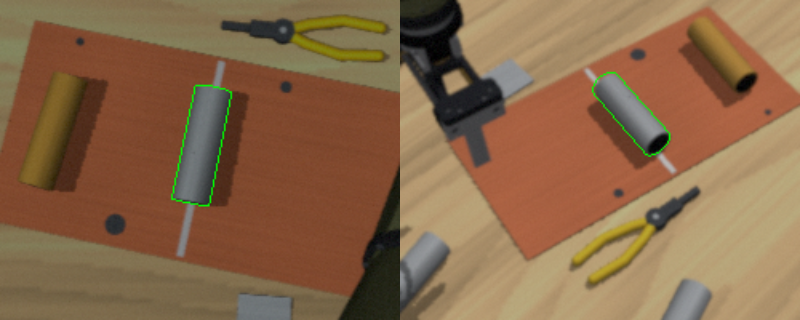

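View pics/s10t.png

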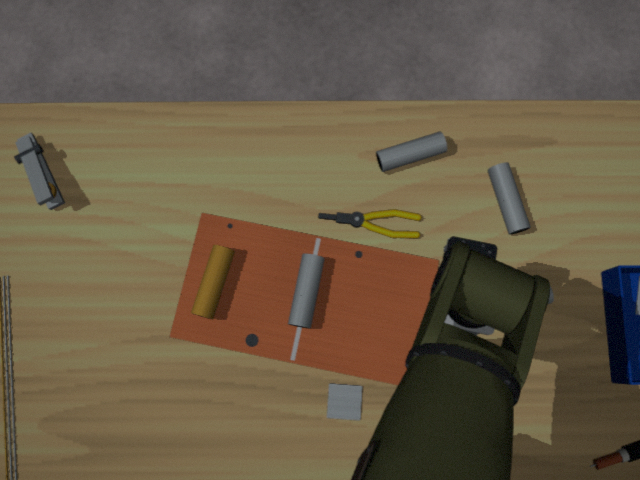

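The tube lies on the line, 0.6–2.5 mm across it, 12 mm along it and under 1° off. Brass tube (214,282) and pliers (357,219) are at the same pixels as at the start, and the arm is clear.

```bash
python3 look.py s11 '[.564,.033,-.2]'; python3 -c "
from station import hand_in; print(hand_in())"
```

```text
[ 0.5166 -0.1967  0.1216] tcp rel [ 0.0121 -0.2328  0.0834] 15.0833
top [ 0.5643  0.0337 -0.1868] 0.19724496109876954 1933 [0.012  0.0024 0.9947]
scene [ 0.5648  0.0322 -0.2112] 0.17479088353821665 1158 [ 0.0128  0.001  -0.3996]
the job is handed in; nothing more can be done
None
```

The grey steel tube is lying along the chalk line and centred over it. I pushed it there with the two open fingers spread along its axis, backed the arm clear and handed the job in at about 15 s.

**Final position:** two looks about 0.15 s apart, from the top and scene cameras, put the tube 0.6–2.5 mm across the line, 12–13 mm along it and within 1° of it. It did not move between those looks. The two cameras disagree with each other by about 2 mm and 1.4°.

**Brass tube and pliers:** by eye they are at the same pixels as at the start. I did not measure them again in millimetres.

**What went wrong on the way:** on the first push the fingers rode on top of the tube, with a reading of about 32–36 N. With the gripper open, the fingertips sit about 25 mm above the reported TCP. Pictures showed the tube had only moved about 5 mm, so I backed off, lowered the tool and pushed its side properly. After that the force readings stayed under about 2 N.

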